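# Set the parts dryer's timer and hold its sprung lid at the vent mark

## Task

With the lid still shut, turn the timer knob of the bench parts dryer clockwise until its yellow pointer lies on the red mark of the dial. Then lift the sprung blue lid by its steel bar until the yellow needle on the dryer's left flank lies on the red vent mark, and finish while holding it there with the gripper, because the spring shuts the lid when it is let go. Do not shift the grease tub, the tape roll or the oil bottle.

Things in the scene. Friction and masses are not known exactly. Their poses are not given: they have to be found in the camera images.
- dryer: Bench-top parts dryer, fixed, 200 (x) by 272 (y) mm. Origin: centre of its underside; x to its back, y to its left, z up. Left: grey chamber with blue lid (y -25 to 135 mm, lid top 111 mm high). Right: grey console (y -133 to -30 mm, 85 mm high) with the timer. Thin aluminium quadrant beside the lid's left edge (y = 138 mm), 139 mm radius about the hinge, up to 210 mm high.
- timer_knob (a joint): Angle of the timer knob (rad): 0 with the pointer towards the dryer's front (its -x), growing clockwise seen from above (pointer then goes to the dryer's +y), range 0 to 2.6. It turns with light friction (0.04 N m) and stays where it is left. No spring.
- knob_grip (a point): Grip point on the knob's upright axis, 120 mm above the bench, 8 mm below the top of the knob's finger bar. The black finger bar is 12 mm thick, 52 mm long and 30 mm high (98 to 128 mm above the bench) and stands on a disc of 60 mm diameter (88 to 98 mm). The point's x axis lies along the bar, its -x towards the pointer end; z up.
- knob_pointer (a point): Tip of the knob's yellow pointer, 37 mm from the knob's axis, 90 mm above the bench.
- timer_mark (a point): The red mark on the white dial (6 mm wide, 13 mm long), at the same radius and height as the pointer tip: the knob is set when knob_pointer coincides with it. The mark is fixed during a run, but stands elsewhere each time.
- timer_setting (a joint): Where the red timer mark stands, in the same measure as timer_knob: the knob is set when both values are equal. Does not move during a run.
- lid (a joint): Opening angle of the lid (rad): 0 shut, growing as the front edge rises, range 0 to 1.2. A spring closes it: about 0.6 N m at the shut end and 1.0 N m at 0.7 rad, weight included (about 4 to 6 N at the bar). Falls shut when let go.
- lid_hinge (a point): Middle of the lid's hinge line at the back of the dryer, 103 mm above the bench. The point turns with the lid: its y axis is the hinge line, its -x points along the lid to the front edge, z is the lid's upward normal.
- lid_bar (a point): Middle of the round steel bar on the lid: 12 mm diameter, 92 mm long, parallel to the hinge, held by a 10 mm post at each end (46 mm either side). It lies 160 mm in front of the hinge line and 52 mm above it with the lid shut (155 mm above the bench, bar centre 44 mm over the lid's face) and turns with the lid. Axes as lid_hinge.
- vent_pointer (a point): End of the yellow needle that turns with the lid on its left flank, 126 mm from the hinge line and 87.5 mm to the left of the lid's middle.
- vent_mark (a point): The red vent mark on the quadrant (8 mm wide, with a red round head of 16 mm diameter just outside the rim, 148 mm from the hinge line, on the same radius), at the same radius and side as the needle's end: the lid is right when vent_pointer coincides with it. The mark is fixed during a run, but stands elsewhere each time.
- vent_setting (a joint): Where the red vent mark stands, in the same measure as lid: the lid is right when both values are equal. Does not move during a run.
- grease_tub: Blue round tub, 72 mm diameter, 62 mm high, loose on the bench to the right of the dryer. Origin: centre of its underside. Leave it alone.
- tape_roll: Black roll of tape, 62 mm diameter, 19 mm high, loose on the bench to the right of the dryer. Origin: centre of its underside. Leave it alone.
- lube_bottle: Small green bottle with a red spout, 42 mm diameter, 123 mm high, loose on the bench farther to the right. Origin: centre of its underside. Leave it alone.

How it is judged:
By the outcome, as a careful person would: the job done as asked, in the order asked, and still so for the second after the job is handed in, while the arm keeps its last pose, push and grip.
It also fails if it takes over 45 s, if anything falls off the work surface, if the arm or the gripper's body presses on something with over 40 N, if the wrist force passes 120 N, or if a joint passes its speed limit or range.

## Robot

A 7-joint arm with a two-finger parallel gripper is mounted at the origin on a cart in front of the work surface, level with it; the furniture and walls round the work are solid. World frame = base frame: x ahead of the robot, y to its left, z up, the work surface at z = 0. Lengths are in m, angles in rad, forces in N, time in s.
With the tool pointing down it reaches from about 0.425 to 0.8 m from the base axis. Payload 8.3 kg.
Tool frame: the origin (TCP) lies on the centre line of the jaws, within the pads' length; the fingertips stand 25 mm ahead of it and the grasp point (between the pads) lies 6 mm ahead of it; y points along the fingers, x is the direction in which the jaws open and shut, and the axes are right-handed (so a half turn about y gives the same grasp; the last joint's range is limited). The gripper opens to 85 mm and grips with 20 to 120 N. Pads are 22 mm wide; open, the fingers measure 114 mm over their backs; the gripper's body (76 mm by 85 mm) begins 54 mm behind the grasp point. The pads swing forward as they close: fully open they stand 13 mm farther back than shut.
Start: joints at [-1.193, 0.383, 0.016, 1.37, -0.006, 1.388, -0.046], TCP at [0.267, 0.565, 0.256] pointing down, gripper open.
Joint ranges: [-2.95, 2.95], [-0.25, 2.06], [-1.52, 1.56], [0.18, 2.33], [-1.44, 4.58], [0.02, 2.06], [-3.01, 3.01]. Speed limits (rad/s): [2.39, 2.39, 3.01, 3.01, 3.14, 3.14, 3.14].

## Interface

Orientations are given as a unit quaternion [w, x, y, z].
In Python, from plant import get_state, get_image, camera_model, arm, spot_in, masks_of gives the robot as it stands.
- The arm moves only by the tool drive_tool, never from a script. Its argument "deltas" is one flat list of numbers, 5 for each row, row after row: the finger opening in m, from 0 to 0.0854, then the shift along the world's x, y, z in m, then the turn about the world's z in rad. A call has 1 to 8 rows; each row is the pose to reach, as a shift and turn from the pose commanded when the call began; what a row does not reach only later rows make up. A row lasts 1/10 s, in which the tool goes at most 50 mm and 8.59 degrees, less where a joint would pass 70% of its speed; a pose out of reach is approached as far as the arm can. A call with a gripper value outside its range is refused whole. The fingers move at their own pace and stop on an object; the grip force is fixed at half the most. Time passes only in rows, so rows that repeat a pose let the fingers close. It gives the time, the measured TCP pose, the force and the opening at its end, in the units of the state.
- get_state(): the state, without advancing time (a new reading comes with each control period).
- get_image(name): name is "side" or "top"; returns the picture (400x640x3 uint8, red, green, blue); there is no depth.
- camera_model(name): a dict with "fx", "fy", "cx", "cy" (pixels), "R" (3x3) and "t" (3): a world point X has camera coordinates R X + t. Camera axes: x right, y down, z forward; pixel columns grow to the right and rows downward; lengths in m; the calibration is good to about 2 mm. A picture is of the moment at which its call begins. camera_model takes no time and is no camera call.
- arm.finish_job(): hands the job in, once; it reports no verdict.
Trained networks look in the newest picture that a camera, given by its name, has taken for a name from the list of things; names that differ only in an ending like _2 or _b are one class to them, and where a whole thing is asked for, a point or a joint stands for the part that bears it (a point fixed in the world has none). Each returns a list of dicts, best first, with "p" (0 to 1); they miss things now and then, are a little off and sometimes report something else, mostly with a low value. They report only what shows in the picture. A call takes as long as a camera call.
- spot_in(camera, label): "extent" ([centre column, centre row, width, height] in pixels, round what is visible of it).
- masks_of(camera, label): "mask" (400x640 bool, what is visible of it) and "extent" ([centre column, centre row, width, height] in pixels, round what is visible of it).
The state is a dict: "t": time; "joints": joint angles; "dq": joint speeds; "joint_torque": joint torques, N m; "position": TCP position; "orientation": TCP orientation; "wrist_force": force on the tool from outside, world axes, zero at the start; "wrist_torque": the same for the moment, N m; "grip_width": finger opening in m.
Only numpy, scipy, OpenCV 4.12 (cv2) and the standard library are available. Lean on these libraries where they do the work, as an engineer would, in place of code of your own. Each camera call takes 0.05 s, during which the arm holds its last target.

## Working session

There is one attempt and no reset: what is moved stays moved. The work goes in short steps, Python scripts to look and compute and a tool call to move; the robot and the scene stay as the last step left them, time stands still between calls to the robot, and variables do not carry over. Pictures are saved under pics/ and viewed, and the job is handed in when it is done.

Besides the shell and the picture viewer there is one more tool, called after ">>>" as a command line: name --argument value ..., lists and objects as JSON in quotes. drive_tool: Moves the arm, as the interface text tells. Its arguments: {"type":"object","properties":{"deltas":{"type":"array"}},"required":["deltas"]}

```bash
mkdir -p pics; ls
python3 - <<'E'
from plant import *
import cv2,json
print(get_state())
for c in("side","top"):
    im=get_image(c); cv2.imwrite(f"pics/{c}0.png",im[:,:,::-1]); m=camera_model(c); print(c,m)
    for l in("dryer","timer_knob","knob_pointer","timer_mark","lid_bar","vent_pointer","vent_mark","lid"):
        print(l,[(round(d["p"],2),[round(float(x),1) for x in d["extent"]]) for d in spot_in(c,l)[:2]])
E
```

```text
pics
{'t': 0.0, 'joints': array([-1.19292676,  0.38426   ,  0.01633629,  1.37113987, -0.00629753,
        1.38822678, -0.04649801]), 'dq': array([-0.00109773,  0.0002758 ,  0.0012205 ,  0.00214981, -0.00148154,
       -0.0004585 ,  0.00059795]), 'joint_torque': array([ 6.38056335e-04, -6.27608442e+01,  8.44506919e-01, -3.71798873e+01,
        1.66171457e-02,  1.44476298e-02, -5.30418367e-05]), 'position': array([0.26640014, 0.56487565, 0.25527139]), 'orientation': array([-0.59680638,  0.59757323,  0.37804628, -0.37922209]), 'wrist_force': array([-0.1336867 ,  0.27411483,  0.33764495]), 'wrist_torque': array([-0.03848482,  0.03292028, -0.02130084]), 'grip_width': 0.08530716056659518}
side {'fx': 438.39709452370164, 'fy': 438.39709452370164, 'cx': 322.1700811763907, 'cy': 210.07804807485948, 'R': array([[ 0.88434534, -0.46638188,  0.02052458],
       [-0.27595567, -0.55771276, -0.78281859],
       [ 0.37653923,  0.6866181 , -0.62191141]]), 't': array([-0.41309151,  0.28021902,  0.93685214])}
dryer [(0.66, [310.5, 212.5, 112.0, 125.6])]
timer_knob [(0.92, [327.5, 224.2, 27.0, 24.0]), (0
[... 251 characters left out ...]
.1, 198.5, 87.4, 59.6])]
top {'fx': 509.3691908642721, 'fy': 509.3691908642721, 'cx': 311.9580609595007, 'cy': 201.965506704853, 'R': array([[ 0.02800734, -0.99960522,  0.00223596],
       [-0.99113654, -0.02806052, -0.12984978],
       [ 0.12986126,  0.0014206 , -0.99153116]]), 't': array([0.07723509, 0.52915944, 1.46387183])}
dryer [(0.97, [294.2, 213.7, 105.0, 72.4])]
timer_knob [(0.91, [328.4, 206.9, 20.9, 21.0])]
knob_pointer [(0.8, [325.1, 206.7, 15.5, 20.5])]
timer_mark []
lid_bar [(0.61, [276.9, 212.4, 61.9, 71.1])]
vent_pointer [(0.91, [276.2, 212.4, 61.2, 75.1])]
vent_mark [(0.7, [361.4, 204.2, 24.4, 18.7]), (0.55, [245.0, 223.4, 2.0, 2.4])]
lid [(0.89, [276.6, 213.9, 65.4, 71.1])]
```

Run:
```python
import cv2
a=cv2.imread("pics/side0.png")[140:290,230:430]; b=cv2.imread("pics/top0.png")[160:270,220:420]
cv2.imwrite("pics/s0c.png",cv2.resize(a,None,fx=4,fy=4,interpolation=cv2.INTER_CUBIC))
cv2.imwrite("pics/t0c.png",cv2.resize(b,None,fx=4,fy=4,interpolation=cv2.INTER_CUBIC))
```

```text
(no output)
```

View pics/s0c.png

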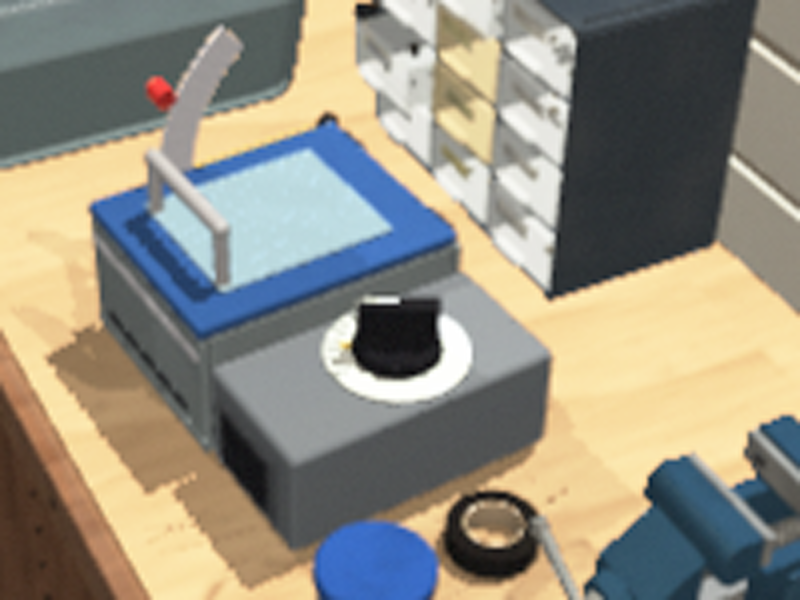

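View pics/t0c.png

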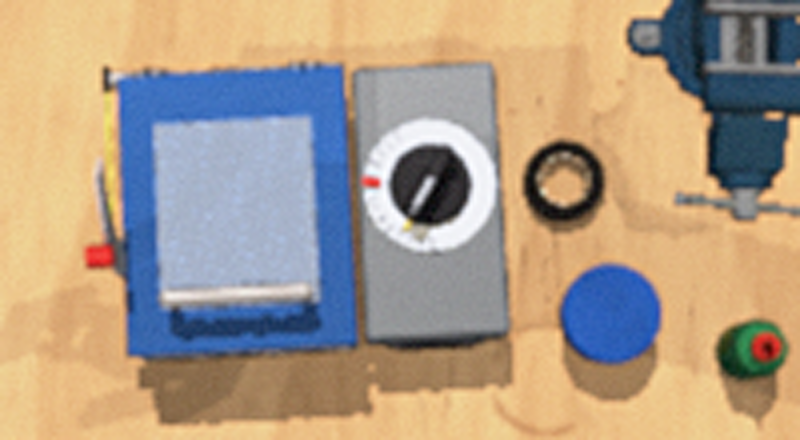

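View pics/side0.png

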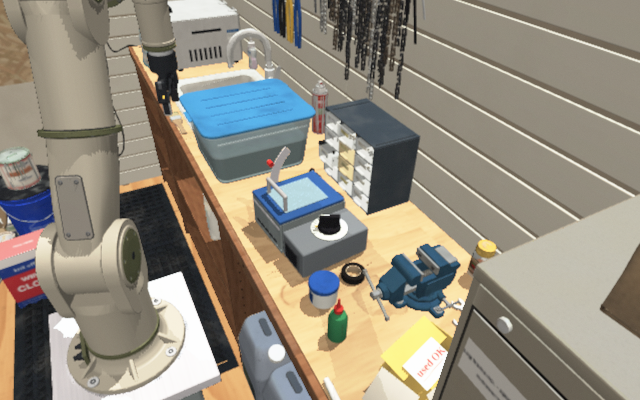

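View pics/top0.png

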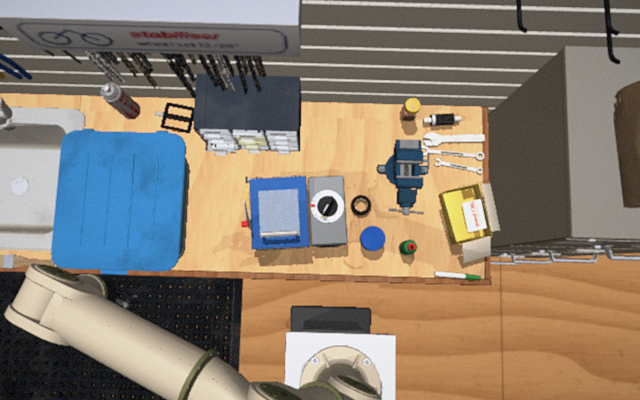

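```bash
cat > h.py <<'E'
import numpy as np, json
from plant import camera_model
C={c:camera_model(c) for c in("side","top")}
def proj(c,X):
    m=C[c]; p=np.asarray(X)@m["R"].T+m["t"]; return np.stack([m["fx"]*p[...,0]/p[...,2]+m["cx"],m["fy"]*p[...,1]/p[...,2]+m["cy"]],-1)
def ray(c,uv):
    m=C[c]; d=np.array([(uv[0]-m["cx"])/m["fx"],(uv[1]-m["cy"])/m["fy"],1.]); return -m["R"].T@m["t"], m["R"].T@d
def atz(c,uv,z):
    o,d=ray(c,uv); return o+d*(z-o[2])/d[2]
def tri(a,b):
    o1,d1=ray("side",a);o2,d2=ray("top",b)
    s=np.linalg.lstsq(np.stack([d1,-d2],1),o2-o1,rcond=None)[0]; p,q=o1+s[0]*d1,o2+s[1]*d2
    return (p+q)/2,np.linalg.norm(p-q)
E
python3 - <<'E'
from h import *
import cv2
from scipy.optimize import least_squares
T=lambda x,y:np.array([x/4+220-.375,y/4+160-.375]); S=lambda x,y:np.array([x/4+230-.375,y/4+140-.375])
def red(c,x0,x1,y0,y1,col):
    im=cv2.imread(f"pics/{c}0.png")[y0:y1,x0:x1].astype(float); b,g,r=im[...,0],im[...,1],im[...,2]
    w=np.clip(r-np.maximum(b,g)-40,0,None) if col=="r" else np.clip(np.minimum(r,g)-b-60,0,None)
    yy,xx=np.mgrid[y0:y1,x0:x1]; return np.array([(w*xx).sum(),(w*yy).sum()])/w.sum()
rs=red("side",262,280,155,172,"r"); rt=red("top",238,252,218,230,"r"); rm=red("top",308,318,200,212,"r"); yp=red("top",318,326,212,222,"y")
print("head",rs,rt,tri(rs,rt)); print("mark",rm,atz("top",rm,.09)," ptr",yp,atz("top",yp,.09))
print("dialc",atz("top",T(430,185),.087),"knobtop",)
be=[tri(S(150,155),T(163,297)),tri(S(222,232),T(316,290))]; print("bar",be)
obs=[("top",T(367,341),(-.1,-.030,.085)),("top",T(507,333),(-.1,-.133,.085)),("top",T(493,64),(.1,-.133,.085)),("top",T(355,71),(.1,-.030,.085)),
("top",T(130,356),(-.1,.135,.111)),("top",T(357,345),(-.1,-.025,.111)),("top",T(118,77),(.1,.135,.111)),("top",T(343,66),(.1,-.025,.111)),
("side",S(293,462),(-.1,-.133,.085)),("side",S(550,355),(.1,-.133,.085)),("side",S(92,207),(-.1,.135,.111)),("side",S(205,333),(-.1,-.025,.111))]
def W(p,L): 
    c,s=np.cos(p[2]),np.sin(p[2]); L=np.asarray(L,float); return np.array([p[0]+c*L[0]-s*L[1],p[1]+s*L[0]+c*L[1],L[2]])
def f(p): return np.concatenate([proj(c,W(p,L))-uv for c,uv,L in obs])
r=least_squares(f,[.6,.1,0],loss="soft_l1"); print(r.x); print(f(r.x).reshape(-1,2).round(1))
p=r.x
def loc(X): c,s=np.cos(p[2]),np.sin(p[2]); d=X-np.array([p[0],p[1],0]); return np.array([c*d[0]+s*d[1],-s*d[0]+c*d[1],d[2]])
for n,X in(("head",tri(rs,rt)[0]),("mark",atz("top",rm,.09)),("ptr",atz("top",yp,.09)),("dialc",atz("top",T(430,185),.087)),("knobtop",atz("top",T(432,180),.128)),("b1",be[0][0]),("b2",be[1][0])): print(n,loc(X).round(4))
E
```

```text
head [269.54190871 162.27662517] [244.03580414 223.56241533] (array([0.44550709, 0.27040707, 0.17302989]), np.float64(0.000606230827055233))
mark [312.22433862 205.02539683] [0.51078915 0.09102476 0.09      ]  ptr [321.51612903 215.80645161] [0.48088857 0.06396211 0.09      ]
dialc [0.50993252 0.0487373  0.087     ] knobtop
bar [(array([0.42034248, 0.22797632, 0.15420415]), np.float64(0.0011857195806884672)), (array([0.42722185, 0.12570527, 0.15736857]), np.float64(0.002216332498502309))]
[0.49247103 0.12836237 0.08558446]
[[ 0.1  1.1]
 [ 1.7  1. ]
 [ 0.5 -1.7]
 [-0.9 -1.4]
 [-0.4  0.4]
 [ 0.8 -0.2]
 [-0.4 -1.2]
 [ 0.2 -1.7]
 [-1.2  1.6]
 [ 2.4 -0.7]
 [-1.5 -1.2]
 [-1.6 -0.1]]
head [-0.0347  0.1455  0.173 ]
mark [ 0.0151 -0.0388  0.09  ]
ptr [-0.017  -0.0632  0.09  ]
dialc [ 0.0106 -0.0808  0.087 ]
knobtop [ 0.009  -0.0808  0.128 ]
b1 [-0.0633  0.1054  0.1542]
b2 [-0.0652  0.0029  0.1574]
```

Run:
```python
from h import *
import cv2
from scipy.spatial.transform import Rotation as Ro
print(Ro.from_quat(np.array([-0.59680638,0.59757323,0.37804628,-0.37922209])[[1,2,3,0]]).as_matrix().round(3))
im=cv2.imread("pics/top0.png"); 
sub=im[185:230,300:350].astype(int)
hsv=cv2.cvtColor(im,cv2.COLOR_BGR2HSV)[185:230,300:350]
w=((hsv[...,2]>195)&(hsv[...,1]<40)).astype(np.uint8)
cs=max(cv2.findContours(w,0,1)[0],key=cv2.contourArea); h=cv2.convexHull(cs)
e=cv2.fitEllipse(h); print(e); c=np.array(e[0])+[300,185]; X=atz("top",c,.086); print("dial",c,X)
k=((sub.max(2)<75)).astype(np.uint8)
n,l,st,ce=cv2.connectedComponentsWithStats(k); 
for i in range(1,n): print(st[i],ce[i]+[300,185])
kc=X.copy();  
rm=atz("top",(312.22,205.03),.087); yp=atz("top",(321.5,215.8),.09)
yaw=.082
for n,P in(("mark",rm),("ptr",yp)):
    d=(P-kc)[:2]; a=np.arctan2(d[1],d[0]); print(n,np.hypot(*d),"knob angle",np.pi+yaw-a)
m=np.hstack([cv2.resize(im[185:230,300:350],None,fx=12,fy=12,interpolation=cv2.INTER_NEAREST)])
cv2.imwrite("pics/k0.png",m)
```

```text
[[ 0.427 -0.001 -0.904]
 [ 0.904 -0.002  0.427]
 [-0.002 -1.    -0.   ]]
((26.95838165283203, 20.708568572998047), (33.00533676147461, 33.33717727661133), 112.17500305175781)
dial [326.95838165 205.70856857] [0.51051872 0.04919251 0.086     ]
[ 18  12  19  19 257] [327.36964981 205.59922179]
mark 0.04185114540249459 knob angle 1.6678879767962131
ptr 0.03311252531805515 knob angle 0.5458902941559143
```

View pics/k0.png

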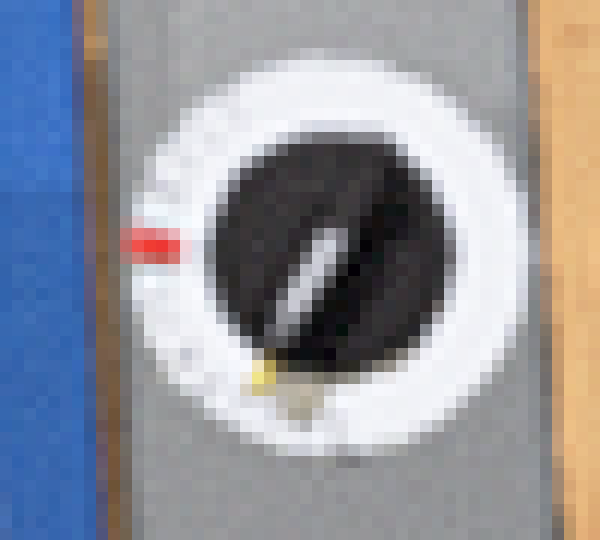

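Run:
```python
from h import *
print(tri((212,132),(184,266)), tri((311,107),(186,140)))
```

```text
(array([0.33250519, 0.40954264, 0.22291666]), np.float64(0.005344276597102389)) (array([0.65157312, 0.42516001, 0.22642214]), np.float64(0.006972684742104855))
```

>>> drive_tool --deltas '[0.05, 0, 0, 0.045, 0, 0.05, 0, -0.02, 0.09, 0, 0.05, 0.02, -0.065, 0.1, 0, 0.05, 0.045, -0.11, 0.1, -0.02, 0.05, 0.07, -0.15, 0.1, -0.04, 0.05, 0.09, -0.195, 0.1, -0.06, 0.05, 0.115, -0.24, 0.1, -0.06, 0.05, 0.135, -0.28, 0.1, -0.06]'

```text
t: 1.7
position: [0.4025, 0.2829, 0.3566]
orientation: [0.609, -0.608, -0.361, 0.36]
wrist_force: [0.5, -0.0, 0.7]
grip_width: 0.0497
```

>>> drive_tool --deltas '[0.05, 0.02, -0.045, 0, 0, 0.05, 0.04, -0.09, 0, 0, 0.05, 0.06, -0.135, 0, 0, 0.05, 0.08, -0.18, 0, 0, 0.05, 0.108, -0.234, -0.03, 0, 0.05, 0.108, -0.234, -0.075, 0, 0.05, 0.108, -0.234, -0.12, 0, 0.05, 0.108, -0.234, -0.15, 0]'

```text
t: 2.5
position: [0.5083, 0.05, 0.2029]
orientation: [0.609, -0.608, -0.359, 0.361]
wrist_force: [-0.3, 1.5, 0.9]
grip_width: 0.0501
```

```bash
cat > look.py <<'E'
import sys,cv2
from plant import *
n=sys.argv[1]
for c,(y0,y1,x0,x1) in (("side",(130,280,230,430)),("top",(140,250,220,370))):
    im=get_image(c)[:,:,::-1]; cv2.imwrite(f"pics/{c}{n}.png",im)
    cv2.imwrite(f"pics/{c}{n}c.png",cv2.resize(im[y0:y1,x0:x1],None,fx=4,fy=4,interpolation=cv2.INTER_CUBIC))
s=get_state(); print(s["t"],s["position"],s["orientation"],s["joints"].round(2),s["wrist_force"],s["grip_width"])
E
python3 look.py 1
```

```text
2.6 [0.5069173  0.05080252 0.20219488] [ 0.60915754 -0.60756611 -0.35765791  0.36314092] [-0.56  0.18  0.45  1.77 -0.08  1.21  0.98] [-0.06039867 -0.12032488 -0.01620053] 0.049908691337470695
```

View pics/side1c.png

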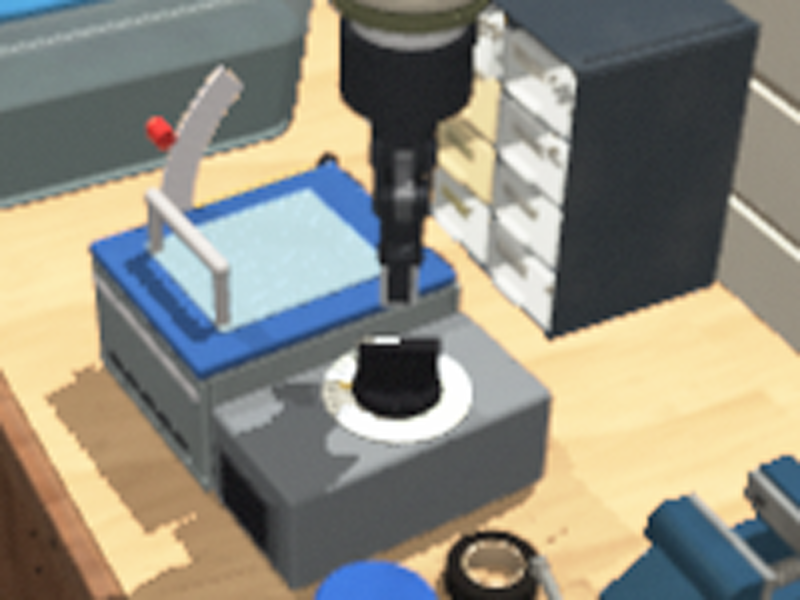

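View pics/top1c.png

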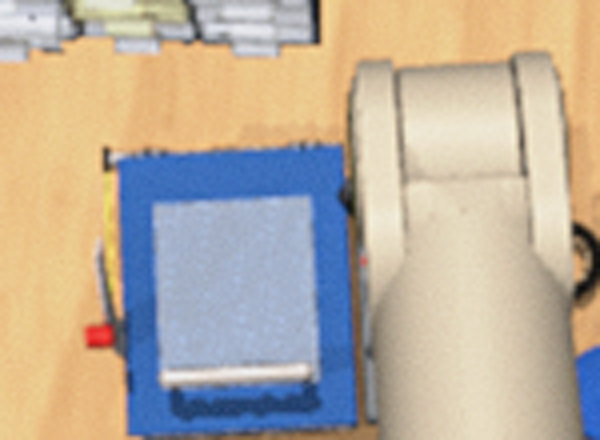

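Run:
```python
from h import *
for X in ([.5105,.0492,.128],[.5069,.0508,.177]):
    print((proj("side",np.array(X))-[230,130])*4+1.5)
```

```text
[399.39665636 340.75786598]
[395.37781339 277.57167771]
```

>>> drive_tool --deltas '[0.05, 0.003, -0.002, -0.035, 0, 0.05, 0.003, -0.002, -0.06, 0, 0.05, 0.003, -0.002, -0.075, 0, 0.05, 0.003, -0.002, -0.075, 0]'

```text
t: 3.0
position: [0.5125, 0.0496, 0.1313]
orientation: [0.608, -0.608, -0.36, 0.361]
wrist_force: [0.5, -0.0, -0.6]
grip_width: 0.0496
```

```bash
python3 look.py 2
```

```text
3.1 [0.51377106 0.0496065  0.13323025] [-0.60798676  0.60846239  0.36138891 -0.35989398] [-0.54  0.26  0.45  1.85 -0.13  1.06  1.03] [0.66114733 0.42263376 0.2675736 ] 0.05014289547151588
```

View pics/side2c.png

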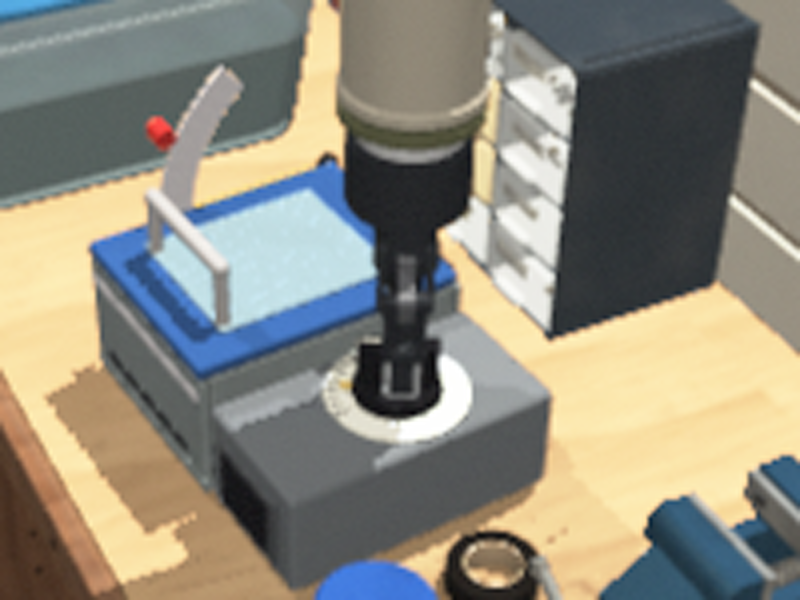

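>>> drive_tool --deltas '[0.05, -0.002, 0, -0.003, 0, 0.0, -0.002, 0, -0.004, 0, 0.0, -0.002, 0, -0.004, 0, 0.0, -0.002, 0, -0.004, 0, 0.0, -0.002, 0, -0.004, 0]'

```text
t: 3.6
position: [0.5116, 0.0508, 0.1282]
orientation: [0.608, -0.608, -0.362, 0.36]
wrist_force: [2.8, 4.8, 0.1]
grip_width: 0.011
```

Run:
```python
from plant import *
for i in range(4):
    s=get_state(); 
    print(s["t"],s["position"],s["orientation"],s["wrist_force"],s["wrist_torque"],s["grip_width"])
```

```text
3.6 [0.51164408 0.05083725 0.12816064] [ 0.60812405 -0.60792348 -0.36204066  0.35991769] [2.78172108 4.84421556 0.07321813] [ 0.81258524 -0.47421527 -0.03542307] 0.01103191409026425
3.6 [0.51164408 0.05083725 0.12816064] [ 0.60812405 -0.60792348 -0.36204066  0.35991769] [2.78172108 4.84421556 0.07321813] [ 0.81258524 -0.47421527 -0.03542307] 0.01103191409026425
3.6 [0.51164408 0.05083725 0.12816064] [ 0.60812405 -0.60792348 -0.36204066  0.35991769] [2.78172108 4.84421556 0.07321813] [ 0.81258524 -0.47421527 -0.03542307] 0.01103191409026425
3.6 [0.51164408 0.05083725 0.12816064] [ 0.60812405 -0.60792348 -0.36204066  0.35991769] [2.78172108 4.84421556 0.07321813] [ 0.81258524 -0.47421527 -0.03542307] 0.01103191409026425
```

>>> drive_tool --deltas '[0.0, 0.0005, 0.001, 0, -0.13, 0.0, 0.0005, 0.001, 0, -0.27, 0.0, 0.0005, 0.001, 0, -0.41, 0.0, 0.0005, 0.001, 0, -0.55, 0.0, 0.0005, 0.001, 0, -0.69, 0.0, 0.0005, 0.001, 0, -0.83, 0.0, 0.0005, 0.001, 0, -0.97, 0.0, 0.0005, 0.001, 0, -1.05]'

```text
t: 4.4
position: [0.5113, 0.0509, 0.1281]
orientation: [0.707, -0.707, -0.006, 0.005]
wrist_force: [-2.2, 1.7, 6.6]
grip_width: 0.0109
```

>>> drive_tool --deltas '[0.0, 0, 0, 0, -0.03, 0.0, 0, 0, 0, -0.036, 0.0, 0, 0, 0, -0.036]'

```text
t: 4.7
position: [0.5113, 0.0509, 0.1281]
orientation: [0.707, -0.707, 0.005, -0.006]
wrist_force: [-1.5, 1.3, 5.8]
grip_width: 0.0109
```

```bash
python3 look.py 3;python3 - <<'E'
from plant import *
import numpy as np
from scipy.spatial.transform import Rotation as Ro
s=get_state(); R=Ro.from_quat(s["orientation"][[1,2,3,0]]).as_matrix(); print(R, np.arctan2(R[1,0],R[0,0]))
E
```

```text
4.8 [0.51132074 0.05081882 0.12812404] [ 0.70747749 -0.70669314  0.00535743 -0.00563181] [-0.68  0.28  0.61  1.87 -0.19  1.05 -0.01] [-2.1125495   1.77476799  6.8661559 ] 0.011282844632613996
[[ 9.99879161e-01  3.96643006e-04  1.55404436e-02]
 [-1.55408740e-02  1.10618781e-03  9.99878621e-01]
 [ 3.79404212e-04 -9.99999310e-01  1.11221832e-03]] -0.01554150074695888
```

View pics/side3c.png

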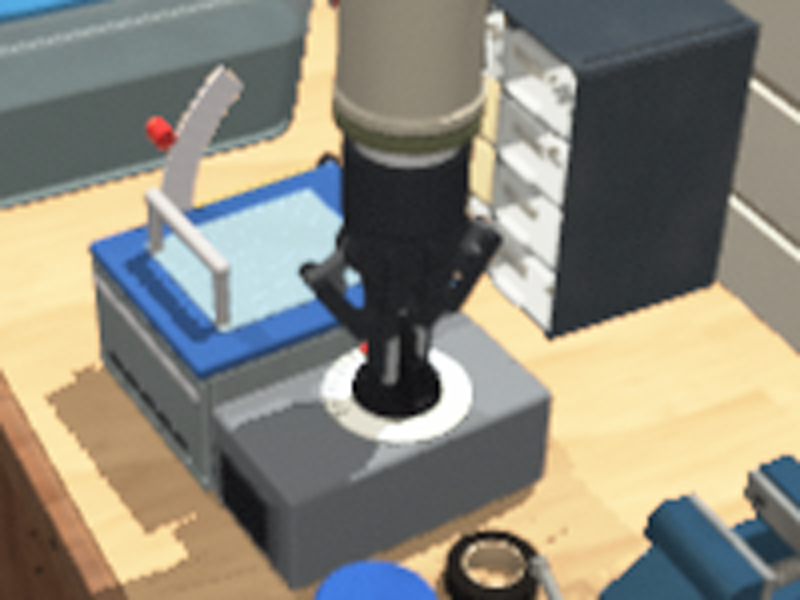

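>>> drive_tool --deltas '[0.05, 0, 0, 0, 0, 0.05, 0, 0, 0, 0, 0.05, 0, 0, 0.005, 0, 0.05, 0, 0, 0.045, 0, 0.05, 0, 0, 0.09, 0, 0.05, -0.03, 0.035, 0.1, 0.05, 0.05, -0.06, 0.075, 0.1, 0.097, 0.05, -0.088, 0.126, 0.1, 0.097]'

```text
t: 5.6
position: [0.4262, 0.1694, 0.2284]
orientation: [0.707, -0.706, -0.029, 0.028]
wrist_force: [0.1, 0.9, 0.4]
grip_width: 0.0501
```

>>> drive_tool --deltas '[0.05, 0, 0, 0, 0, 0.05, 0, 0, 0, 0]'

```text
t: 5.8
position: [0.4265, 0.1701, 0.2276]
orientation: [0.707, -0.706, -0.03, 0.03]
wrist_force: [0.5, -0.3, 0.1]
grip_width: 0.0499
```

```bash
python3 look.py 4
```

```text
5.9 [0.42756262 0.16813861 0.22752147] [-0.70648283  0.70661241  0.02823551 -0.02799385] [-0.93  0.03  0.5   1.86 -0.02  1.25 -0.35] [-0.13120201 -1.01578081  0.69042736] 0.050019321152516866
```

View pics/side4c.png

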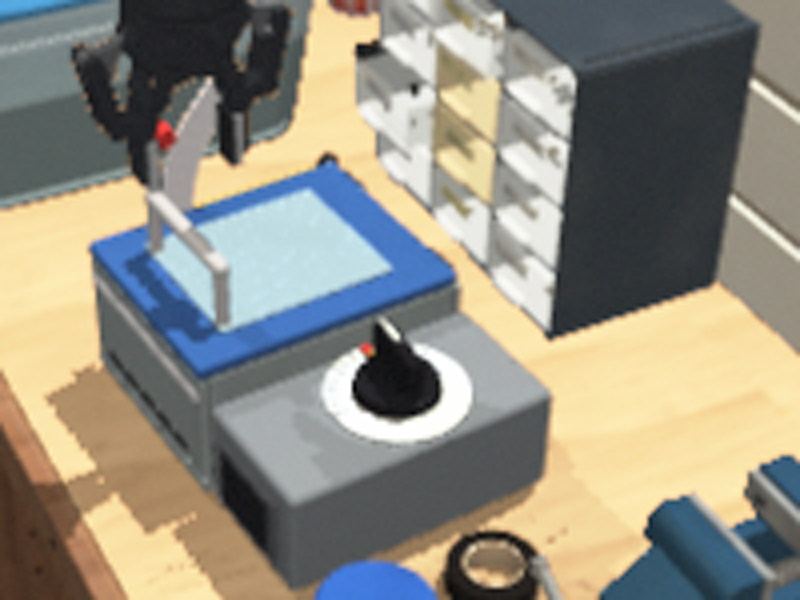

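View pics/top4c.png

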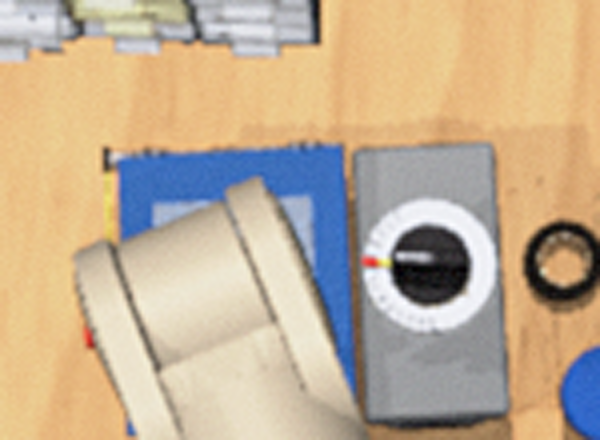

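Run:
```python
from h import *
import cv2
im=cv2.imread("pics/top4.png")[190:220,300:350]; cv2.imwrite("pics/k4.png",cv2.resize(im,None,fx=14,fy=14,interpolation=cv2.INTER_NEAREST))
f=im.astype(float);b,g,r=f[...,0],f[...,1],f[...,2]
yy,xx=np.mgrid[190:220,300:350]
kc=np.array([.51052,.04919])
for n,w in(("red",np.clip(r-np.maximum(b,g)-40,0,None)*(xx>308)*(xx<318)),("yel",np.clip(np.minimum(r,g)-b-50,0,None)*(xx>312)*(xx<322))):
    c=np.array([(w*xx).sum(),(w*yy).sum()])/w.sum(); P=atz("top",c,.088)[:2]; d=P-kc; print(n,c,np.hypot(*d),np.pi+.082-np.arctan2(d[1],d[0]))
```

```text
red [312.00847458 205.00726392] 0.04245261500814033 1.665831605346508
yel [315.69230769 205.21794872] 0.032000840120384795 1.6605246207653002
```

View pics/k4.png

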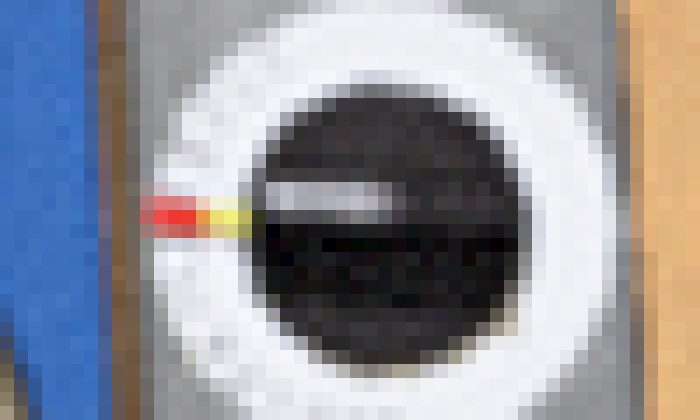

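>>> drive_tool --deltas '[0.05, -0.004, 0.008, -0.03, 0, 0.05, -0.004, 0.008, -0.055, 0, 0.05, -0.004, 0.008, -0.066, 0, 0.05, -0.004, 0.008, -0.066, 0]'

```text
t: 6.3
position: [0.4228, 0.1755, 0.1601]
orientation: [-0.706, 0.707, 0.027, -0.029]
wrist_force: [0.4, -0.0, 0.2]
grip_width: 0.0499
```

```bash
python3 look.py 5
```

```text
6.4 [0.42391962 0.17644884 0.16207115] [-0.70654549  0.70655658  0.02826934 -0.02778698] [-0.93  0.1   0.5   1.96 -0.05  1.1  -0.33] [-0.4760756  -0.14768402 -0.02587194] 0.0496064011801234
```

View pics/side5c.png

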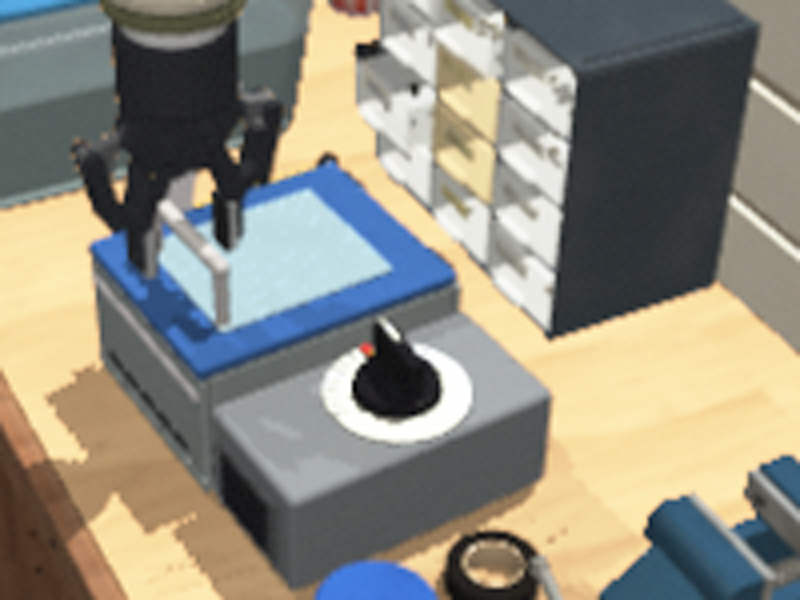

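>>> drive_tool --deltas '[0.0, 0, 0, 0, 0, 0.0, 0, 0, 0, 0, 0.0, 0, 0, 0, 0, 0.0, 0, 0, 0, 0, 0.0, 0, 0, 0, 0]'

```text
t: 6.9
position: [0.4255, 0.1774, 0.1625]
orientation: [0.707, -0.706, -0.03, 0.026]
wrist_force: [8.5, 0.2, -2.7]
grip_width: 0.01
```

```bash
python3 look.py 6
```

```text
7.0 [0.42554036 0.17738978 0.16253803] [ 0.70707161 -0.70599367 -0.03038152  0.02645061] [-0.93  0.1   0.5   1.96 -0.05  1.09 -0.33] [ 9.48416927  1.64185414 -3.78197947] 0.010272885718300089
```

View pics/side6c.png

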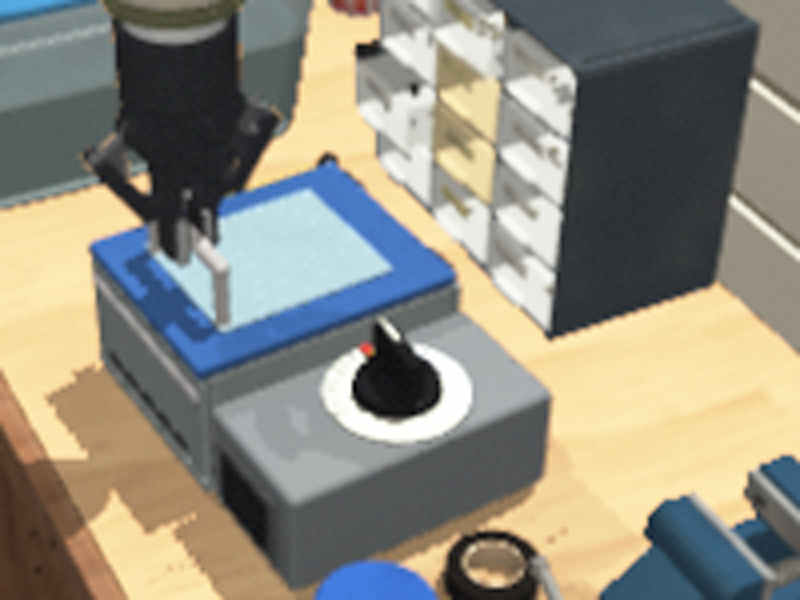

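>>> drive_tool --deltas '[0.0, 0.003, 0, 0.008, 0, 0.0, 0.006, 0.0005, 0.016, 0, 0.0, 0.0095, 0.001, 0.023, 0, 0.0, 0.0135, 0.001, 0.031, 0, 0.0, 0.018, 0.0015, 0.038, 0, 0.0, 0.0225, 0.002, 0.045, 0, 0.0, 0.0275, 0.0025, 0.052, 0, 0.0, 0.033, 0.003, 0.058, 0]'

```text
t: 7.8
position: [0.4552, 0.1799, 0.2189]
orientation: [-0.706, 0.707, 0.028, -0.03]
wrist_force: [-7.7, -1.1, -2.1]
grip_width: 0.0098
```

>>> drive_tool --deltas '[0.0, 0, 0, 0, 0, 0.0, 0, 0, 0, 0]'

```text
t: 8.0
position: [0.4553, 0.1799, 0.2192]
orientation: [-0.706, 0.707, 0.028, -0.029]
wrist_force: [-4.3, -0.9, -2.1]
grip_width: 0.0098
```

```bash
python3 look.py 7
```

```text
8.1 [0.45521689 0.17986947 0.21911538] [-0.7064237   0.70662521  0.02799711 -0.02936867] [-0.91  0.12  0.51  1.81 -0.06  1.24 -0.3 ] [-5.65675838 -0.96998652 -1.19466937] 0.00975105346584106
```

View pics/side7c.png

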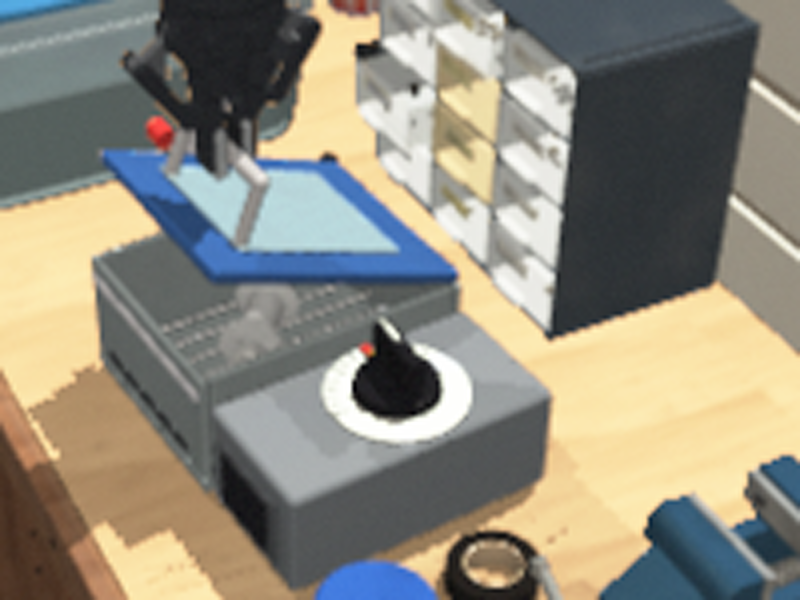

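View pics/top7c.png

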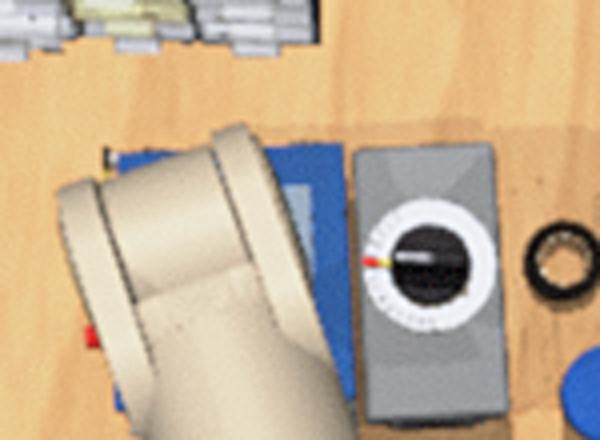

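Run:
```python
import cv2
for n in (0,7):
    a=cv2.imread(f"pics/side{n}.png")[155:235,245:350]
    cv2.imwrite(f"pics/z{n}.png",cv2.resize(a,None,fx=7,fy=7,interpolation=cv2.INTER_CUBIC))
```

```text
(no output)
```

View pics/z0.png

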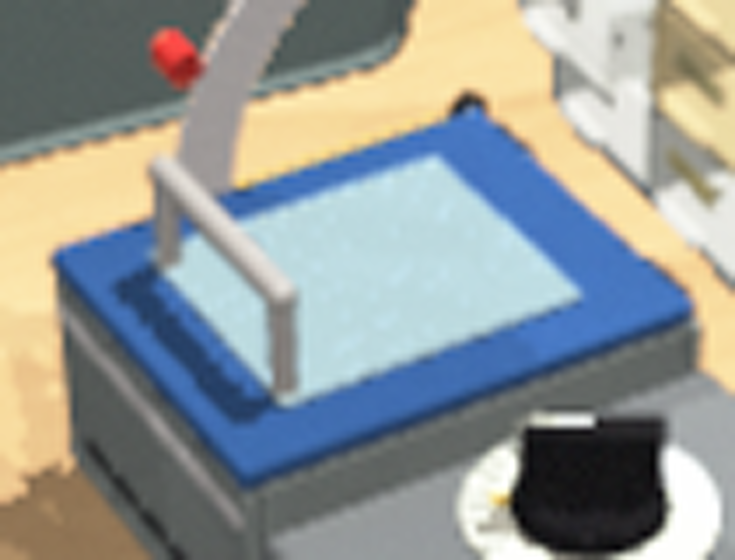

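View pics/z7.png

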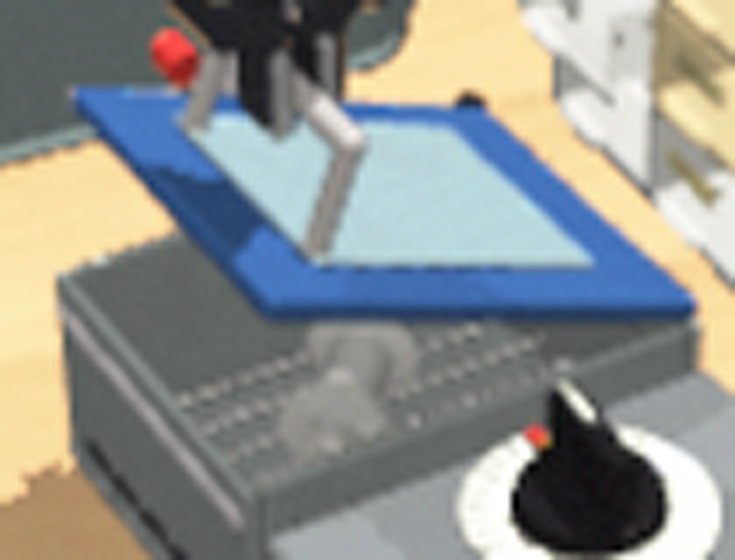

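```bash
cat > fit.py <<'E'
from h import *
from scipy.optimize import least_squares
Z=lambda x,y:np.array([x/7+245-.43,y/7+155-.43])
yaw=.082; ax=np.array([np.cos(yaw),np.sin(yaw),0]); ay=np.array([-np.sin(yaw),np.cos(yaw),0])
H=np.array([.5850,.1906,.103])
def rot(X,th,H=H):
    d=X-H; u=d@ax; v=d@ay; w=d[2]
    c,s=np.cos(th),np.sin(th)   # front (-u) rises
    return H+ax*(u*c+w*s)+ay*v+np.array([0,0,-u*s+w*c])
def run(pairs,hx=0):
    Hh=H+ax*hx
    L=[(atz("side",Z(*a),z),Z(*b)) for a,b,z in pairs]
    r=least_squares(lambda t:np.concatenate([proj("side",rot(X,t[0],Hh))-b for X,b in L]),[.4],loss="soft_l1")
    return r.x[0],r.fun.reshape(-1,2).round(2)
E
python3 - <<'E'
from fit import *
P=[((57,258),(73,92),.111),((245,476),(268,302),.111),((290,405),(315,265),.112),((582,295),(592,265),.112),((293,290),(362,138),.155)]
for hx in(-.005,0,.005): print(hx,run(P,hx))
# vent head: ray side & top vs circle radius .148 plane
for c,uv in(("side",(269.54,162.28)),("top",(244.04,223.56))):
    o,d=ray(c,uv)
    for yy in (.090,.093):
        s=(yy-(o-H)@ay)/(d@ay); X=o+s*d-H; print(c,yy,"u,z",X@ax,X[2],np.hypot(X@ax,X[2]),np.arctan2(X[2],-X@ax))
ths=np.linspace(.3,.7,401)
for yy in (.087,.090,.093):
  for hx in(-.003,0,.003):
    f=lambda t:np.concatenate([w*(proj(c,H+ax*(hx-.148*np.cos(t[0]))+ay*yy+[0,0,.148*np.sin(t[0])])-uv) for c,uv,w in(("side",np.array([269.54,162.28]),1),("top",np.array([244.04,223.56]),1))])
    r=least_squares(f,[.5]); print(yy,hx,r.x,r.fun.round(2))
E
```

```text
-0.005 (np.float64(0.3763732354533673), array([[ 1.33,  0.19],
       [ 1.6 ,  0.22],
       [ 0.84, -0.13],
       [ 0.43,  0.32],
       [ 0.13,  1.02]]))
0 (np.float64(0.36684636810114435), array([[ 1.19,  0.2 ],
       [ 1.45,  0.23],
       [ 0.73, -0.22],
       [ 0.5 , -0.16],
       [-0.1 ,  0.89]]))
0.005 (np.float64(0.3577393506767645), array([[ 1.05,  0.21],
       [ 1.31,  0.25],
       [ 0.63, -0.31],
       [ 0.55, -0.62],
       [-0.33,  0.76]]))
side 0.09 u,z -0.13328226292952813 0.07076563744820084 0.15090373439735041 0.4880965589604085
side 0.093 u,z -0.13187038048649413 0.06868205848732055 0.14868430451028936 0.48017245656896884
top 0.09 u,z -0.13282821452777469 0.07660372855108631 0.1533344899315384 0.5231205249655319
top 0.093 u,z -0.13057517599027976 0.052891208762970474 0.1408806464682096 0.3848636364015043
0.087 -0.003 [0.50556094] [ 0.76  0.15  1.37 -0.03]
0.087 0 [0.48714671] [ 1.37  0.73  1.46 -0.59]
0.087 0.003 [0.46910297] [ 2.    1.3   1.55 -1.17]
0.09 -0.003 [0.50024195] [ 0.13 -0.11  0.28  0.2 ]
0.09 0 [0.4816659] [ 0.75  0.48  0.37 -0.36]
0.09 0.003 [0.46347137] [ 1.38  1.05  0.46 -0.94]
0.093 -0.003 [0.49471544] [-0.49 -0.36 -0.81  0.43]
0.093 0 [0.47597231] [ 0.12  0.24 -0.72 -0.13]
0.093 0.003 [0.45762249] [ 0.76  0.82 -0.62 -0.71]
```

>>> drive_tool --deltas '[0.0, 0.005, 0.0005, 0.006, 0, 0.0, 0.0095, 0.001, 0.011, 0, 0.0, 0.0138, 0.001, 0.015, 0, 0.0, 0.0138, 0.001, 0.015, 0, 0.0, 0.0138, 0.001, 0.015, 0]'

```text
t: 8.6
position: [0.4689, 0.181, 0.2345]
orientation: [-0.706, 0.707, 0.028, -0.03]
wrist_force: [-9.7, -1.8, -0.2]
grip_width: 0.0098
```

```bash
python3 look.py 8;  python3 - <<'E'
import cv2
for n in (8,):
    a=cv2.imread(f"pics/side{n}.png")[155:235,245:350]
    cv2.imwrite(f"pics/z{n}.png",cv2.resize(a,None,fx=7,fy=7,interpolation=cv2.INTER_CUBIC))
E
```

```text
8.7 [0.46879791 0.18100983 0.23441246] [-0.70647399  0.70656804  0.027755   -0.02976182] [-0.9   0.14  0.52  1.75 -0.07  1.28 -0.28] [-8.89367945 -2.2198373   0.48263532] 0.009417988579096325
```

View pics/z8.png

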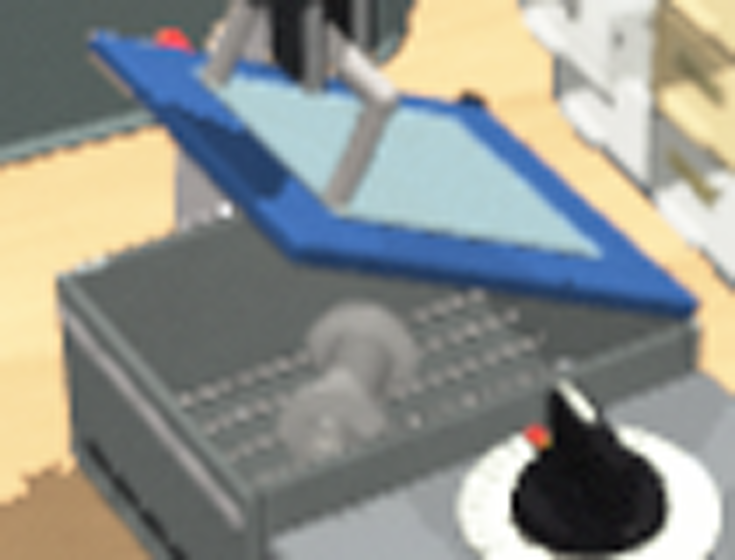

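View pics/top8c.png

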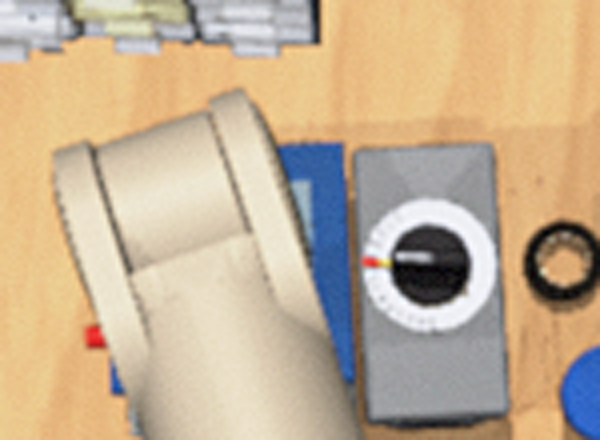

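Run:
```python
from fit import *
P=[((57,258),(95,36),.111),((245,476),(295,247),.111),((290,405),(337,212),.112),((582,295),(605,258),.112),((293,290),(399,98),.155)]
for hx in(-.004,-.002,0): print(hx,run(P,hx))
# edge vs head relation
def z(c): return (c+.43-[245,155])*7
for hx in (-.003,0):
 Hh=H+ax*hx
 for vent in(.47,.49,.51):
  hd=proj("side",Hh+ax*(-.148*np.cos(vent))+ay*.0905+[0,0,.148*np.sin(vent)])
  out=[]
  for th in(.44,.46,.48,.50,.52):
   # lid left edge y=+.080, top face
   pts=np.array([rot(Hh+ax*u+ay*.080+[0,0,.008],th,Hh) for u in np.linspace(-.2,0,200)])
   q=proj("side",pts); i=np.argsort(q[:,0]); out.append(round(float((np.interp(hd[0],q[i,0],q[i,1])-hd[1])*7),1))
  print(hx,vent,"head z",z(hd).round(1),"edge minus head (zoom px) th .44...52:",out)
```

```text
-0.004 (np.float64(0.4955266191822474), array([[ 1.32,  0.31],
       [ 1.4 , -0.3 ],
       [ 0.77,  0.67],
       [-0.54, -0.03],
       [-0.52,  0.36]]))
-0.002 (np.float64(0.4902605019268954), array([[ 1.22,  0.32],
       [ 1.3 , -0.29],
       [ 0.69,  0.62],
       [-0.49, -0.29],
       [-0.65,  0.28]]))
0 (np.float64(0.48507651600558094), array([[ 1.12,  0.33],
       [ 1.19, -0.28],
       [ 0.62,  0.57],
       [-0.45, -0.55],
       [-0.79,  0.2 ]]))
-0.003 0.47 head z [170.8  62.8] edge minus head (zoom px) th .44...52: [2.4, -5.3, -13.1, -21.0, -29.2]
-0.003 0.49 head z [173.6  56. ] edge minus head (zoom px) th .44...52: [9.5, 1.9, -5.8, -13.7, -21.8]
-0.003 0.51 head z [176.6  49.3] edge minus head (zoom px) th .44...52: [16.7, 9.2, 1.5, -6.3, -14.4]
0 0.47 head z [177.8  60.7] edge minus head (zoom px) th .44...52: [2.3, -5.3, -13.1, -21.1, -29.3]
0 0.49 head z [180.6  53.9] edge minus head (zoom px) th .44...52: [9.5, 1.9, -5.8, -13.7, -21.8]
0 0.51 head z [183.5  47.2] edge minus head (zoom px) th .44...52: [16.6, 9.1, 1.5, -6.4, -14.4]
```

Run:
```python
import cv2,numpy as np
im=cv2.imread("pics/side8.png"); i0=cv2.imread("pics/side0.png")
for c in range(260,277): print(c,[tuple(int(v) for v in im[r,c]) for r in range(158,166)])
print()
for r in range(156,170): print(r,[tuple(int(v) for v in i0[r,c]) for c in range(265,276)])
```

```text
260 [(93, 96, 87), (136, 118, 101), (185, 133, 102), (185, 116, 68), (159, 99, 58), (135, 83, 50), (123, 102, 98), (114, 120, 127)]
261 [(94, 97, 87), (124, 111, 96), (170, 124, 96), (191, 119, 71), (188, 116, 69), (162, 100, 60), (136, 85, 52), (124, 102, 97)]
262 [(93, 96, 87), (93, 96, 86), (143, 105, 80), (188, 117, 69), (192, 118, 70), (189, 117, 71), (163, 101, 60), (138, 86, 50)]
263 [(93, 96, 86), (93, 95, 87), (143, 105, 80), (188, 116, 68), (188, 116, 69), (193, 119, 71), (190, 117, 69), (165, 103, 59)]
264 [(95, 97, 88), (92, 96, 86), (139, 108, 87), (185, 123, 82), (187, 117, 70), (188, 115, 68), (195, 121, 73), (191, 118, 69)]
265 [(93, 96, 86), (93, 96, 87), (138, 119, 102), (181, 132, 100), (187, 115, 67), (189, 117, 69), (189, 115, 69), (193, 119, 71)]
266 [(94, 97, 88), (92, 95, 87), (130, 114, 108), (176, 130, 112), (185, 115, 68), (188, 116, 69), (190, 116, 70), (190, 118, 71)]
267 [(92, 95, 86), (97, 105, 139), (111, 113, 181), (155, 113, 145), (186, 117, 68), (185, 115, 67), (189, 117, 71), (190, 116, 70)]
268 [(93, 96, 87), (96, 111, 205), (95, 109, 243), (140, 
[... 2821 characters left out ...]
66 [(91, 93, 83), (91, 94, 84), (91, 93, 84), (84, 87, 96), (61, 65, 133), (46, 56, 153), (48, 56, 149), (87, 94, 158), (126, 128, 153), (150, 151, 156), (150, 152, 157)]
167 [(92, 94, 84), (92, 94, 85), (91, 94, 84), (91, 93, 84), (86, 91, 108), (73, 82, 140), (76, 82, 133), (119, 125, 155), (153, 155, 159), (151, 152, 157), (150, 152, 156)]
168 [(90, 92, 82), (90, 93, 83), (91, 93, 83), (90, 94, 83), (90, 93, 82), (89, 93, 82), (103, 110, 107), (137, 144, 150), (153, 154, 159), (152, 153, 157), (152, 153, 158)]
169 [(92, 93, 84), (90, 93, 82), (92, 95, 85), (102, 105, 94), (110, 113, 102), (122, 126, 114), (139, 146, 143), (155, 164, 174), (153, 154, 160), (152, 153, 158), (153, 154, 158)]
```

Run:
```python
from fit import *
import cv2
i=cv2.imread("pics/top0.png").astype(float)[215:235,236:256]; b,g,r=i[...,0],i[...,1],i[...,2]
a=np.clip((r-np.maximum(b,g))/110,0,1)*((r-np.maximum(b,g))>25); yy,xx=np.mgrid[215:235,236:256]
print((a>.3).sum(1),(a>.3).sum(0)); ct=np.array([(a*xx).sum(),(a*yy).sum()])/a.sum(); print(ct)
i=cv2.imread("pics/side0.png").astype(float)[150:175,260:280]; b,g,r=i[...,0],i[...,1],i[...,2]
a=np.clip((r-np.maximum(b,g))/90,0,1)*((r-np.maximum(b,g))>12); yy,xx=np.mgrid[150:175,260:280]; cs=np.array([(a*xx).sum(),(a*yy).sum()])/a.sum(); print(cs)
for c in (ct,ct+[0,.5]):
  X,e=tri(cs,c); d=X-H; print(X,e,"u,v,z",d@ax,d@ay,d[2])
for hx in(-.003,-.0015,0):
    f=lambda t:np.concatenate([proj(c,H+ax*(hx-.148*np.cos(t[0]))+ay*t[1]+[0,0,.148*np.sin(t[0])])-uv for c,uv in(("side",cs),("top",ct))])
    q=least_squares(f,[.5,.09]); print(hx,q.x,q.fun.round(2))
    Hh=H+ax*hx; th=q.x[0]
    for v in(q.x[1],.0875,.0925):
      hd=proj("side",Hh+ax*(-.148*np.cos(th))+ay*v+[0,0,.148*np.sin(th)])
      for t in(th-.02,th,th+.02):
        pts=np.array([rot(Hh+ax*u+ay*.080+[0,0,.008],t,Hh) for u in np.linspace(-.2,0,200)]); p=proj("side",pts); k=np.argsort(p[:,0]); print(round(v,4),round(t-th,3),round(float(np.interp(hd[0],p[k,0],p[k,1])-hd[1]),2),end=" | ")
      print()
```

```text
[ 9 10 10 10  9 10 12 13 12 13 13 13 12 13 15 15 15 15 15 15] [13 16 18 20 20 20 20 20 20 18 16 14 14 10 10  0  0  0  0  0]
[242.80520526 224.93352562]
[269.72060831 164.1813219 ]
[0.44455785 0.27385603 0.16502066] 0.003900974331686907 u,v,z -0.13315090115631142 0.09447963663029599 0.06202066439009378
[0.4437806  0.2735452  0.16535417] 0.005139702784863411 u,v,z -0.13395100121304648 0.09423351206564795 0.06235417378740275
-0.003 [0.46248363 0.09252188] [-1.23 -0.62  0.84  0.01]
0.0925 -0.02 0.12 | 0.0925 0.0 -0.98 | 0.0925 0.02 -2.11 | 
0.0875 -0.02 -0.62 | 0.0875 0.0 -1.71 | 0.0875 0.02 -2.82 | 
0.0925 -0.02 0.12 | 0.0925 0.0 -0.99 | 0.0925 0.02 -2.12 | 
-0.0015 [0.45164978 0.09322537] [-1.06 -0.37  0.63 -0.23]
0.0932 -0.02 0.27 | 0.0932 0.0 -0.84 | 0.0932 0.02 -1.96 | 
0.0875 -0.02 -0.6 | 0.0875 0.0 -1.68 | 0.0875 0.02 -2.78 | 
0.0925 -0.02 0.16 | 0.0925 0.0 -0.94 | 0.0925 0.02 -2.06 | 
0 [0.4408619  0.09393324] [-0.88 -0.13  0.43 -0.47]
0.0939 -0.02 0.41 | 0.0939 0.0 -0.68 | 0.0939 0.02 -1.8 | 
0.0875 -0.02 -0.57 | 0.0875 0.0 -1.64 | 0.0875 0.02 -2.74 | 
0.0925 -0.02 0.19 | 0.0925 0.0 -0.9 | 0.0925 0.02 -2.01 |
```

Run:
```python
from fit import *
import cv2
def sil(fn,x0,x1,y0,y1,bg,w):
    i=cv2.imread(fn).astype(float)[y0:y1,x0:x1]; s=i[...,2]-i[...,1]
    print(s.astype(int)); 
sil("pics/top0.png",238,254,217,231,0,0); sil("pics/side0.png",263,276,157,170,0,0)
```

```text
[[ 36  41  45  48  47  48  49  38   7   3  25  49  36 -18 -49 -46]
 [ 36  44  46  48  47  46  51  51  28   5  15  48  38  -9 -42 -46]
 [ 39  44  46  46  46  43  44  61  38   3   5  30  27  -9 -39 -47]
 [ 39  46  46  45  50  50  50  58  45  14   3   9   5 -15 -38 -46]
 [ 41  45  53  76  98 105 103 114 125 100  30   1  -9 -16 -39 -48]
 [ 41  44  63 122 178 179 176 181 187 159  58   2  -5 -20 -39 -48]
 [ 42  43  62 123 176 177 175 173 176 166  75   3  -4 -16 -36 -44]
 [ 45  47  60 121 177 181 175 176 182 167  79  10  -2  -8 -38 -45]
 [ 48  45  49 102 175 183 188 179 185 154  73   9  -1 -11 -40 -48]
 [ 48  46  44  73 113 116 113 112 108  88  43   4   0 -11 -39 -46]
 [ 49  45  48  54  61  58  54  54  56  57  33   6  -6 -15 -40 -46]
 [ 47  48  46  46  43  42  44  44  43  48  46  25  10  -8 -38 -48]
 [ 48  47  49  43  46  44  43  43  45  43  48  51  37   4 -38 -48]
 [ 47  43  47  46  47  45  47  46  49  44  49  52  49  25 -34 -47]]
[[ -9  -8  -8 -10  -9  -9  -9  -9  -9  -9 -10 -10 -11]
 [ -9  -9 -10  -9  -8  -8  -9  -9  -9  -9  -9 -11   4]
 [ -9  -9  -9 -10  34  93 120  87 -11 -11 -10 -10   9]
 [ -9  -8  -8  29 108 142 177 165  87 -11 -11   5  13]
 [ -9  -9  -8  57 150 173 174 176 165  86 -10   8  17]
 [ -9  -8 -10  40 139 166 174 174 172 142  31  21   5]
 [ -9  -9 -10  31 108 147 164 152 118 107  68  39   4]
 [ -9 -10 -10  13  66 116 132 112 107 106  78  38   4]
 [-11 -10 -10  -9  14  69 112 106 105 100  64  21   6]
 [ -9 -11 -10 -10  -9   9  68  97  93  64  25   5   5]
 [ -9 -10 -10  -9 -10  -9  17  58  51  30   4   5   4]
 [-11 -10 -10 -10 -10 -11 -11 -11  -3   6   5   4   5]
 [-10 -10  -9 -11 -10 -11 -11 -12  -3  10   6   5   4]]
```

Run:
```python
from fit import *
cs=np.array([269.8,163.0]); ct=np.array([244.45,223.5])
X,e=tri(cs,ct); d=X-H; print(X,e,"u,v,z",d@ax,d@ay,d[2])
for hx in(-.003,-.0015,0):
    f=lambda t:np.concatenate([proj(c,H+ax*(hx-.148*np.cos(t[0]))+ay*t[1]+[0,0,.148*np.sin(t[0])])-uv for c,uv in(("side",cs),("top",ct))])
    q=least_squares(f,[.5,.09]); print(hx,q.x,q.fun.round(2))
```

```text
[0.44583691 0.26958182 0.17111515] 0.0006669879161881767 u,v,z -0.13222623421989949 0.09011502252790651 0.0681151452525569
-0.003 [0.49369903 0.08912939] [-0.11 -0.37  0.24  0.44]
-0.0015 [0.4830413 0.089807 ] [ 0.05 -0.12  0.04  0.22]
0 [0.47242203 0.0904893 ] [ 0.22  0.12 -0.16 -0.01]
```

>>> drive_tool --deltas '[0.0, -0.001, 0, -0.001, 0, 0.0, -0.001, 0, -0.001, 0, 0.0, -0.001, 0, -0.001, 0, 0.0, -0.001, 0, -0.001, 0]'

```text
t: 9.1
position: [0.4677, 0.1809, 0.2333]
orientation: [-0.706, 0.707, 0.028, -0.03]
wrist_force: [-10.1, -1.3, -0.3]
grip_width: 0.0099
```

```bash
python3 look.py 9
python3 - <<'E'
import cv2
im=cv2.imread("pics/side9.png")
for c in range(266,274): print(c,[tuple(int(v) for v in im[r,c]) for r in range(158,165)])
a=im[155:235,245:350]; cv2.imwrite("pics/z9.png",cv2.resize(a,None,fx=7,fy=7,interpolation=cv2.INTER_CUBIC))
E
```

```text
9.2 [0.46772628 0.18092995 0.23335752] [-0.70642151  0.7066212   0.0276881  -0.02980769] [-0.9   0.13  0.52  1.76 -0.07  1.27 -0.28] [-9.75020819 -2.31947383 -0.32476956] 0.0099933611434394
266 [(93, 95, 87), (93, 97, 87), (91, 96, 125), (141, 105, 130), (188, 117, 69), (189, 117, 71), (189, 116, 70)]
267 [(93, 96, 87), (96, 105, 139), (91, 106, 216), (132, 100, 203), (181, 113, 78), (187, 117, 69), (187, 116, 68)]
268 [(92, 95, 86), (97, 111, 205), (89, 109, 250), (106, 83, 226), (162, 105, 110), (185, 115, 68), (186, 115, 68)]
269 [(93, 96, 87), (87, 90, 213), (72, 77, 252), (91, 80, 241), (148, 99, 156), (186, 115, 68), (187, 117, 71)]
270 [(92, 95, 86), (87, 90, 182), (76, 80, 246), (79, 77, 247), (139, 96, 189), (184, 114, 68), (187, 116, 69)]
271 [(92, 96, 86), (94, 97, 87), (86, 89, 178), (81, 82, 238), (139, 97, 207), (184, 113, 67), (186, 114, 69)]
272 [(92, 95, 84), (92, 96, 85), (92, 95, 85), (88, 92, 178), (129, 95, 198), (176, 110, 70), (186, 118, 73)]
273 [(93, 96, 85), (91, 94, 84), (93, 95, 85), (95, 98, 87), (125, 103, 90), (167, 115, 89), (183, 129, 92)]
```

View pics/z9.png

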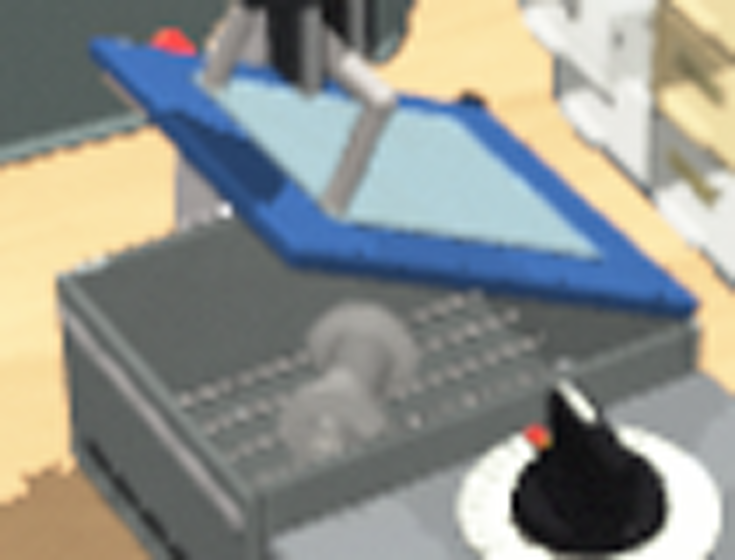

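View pics/top9.png

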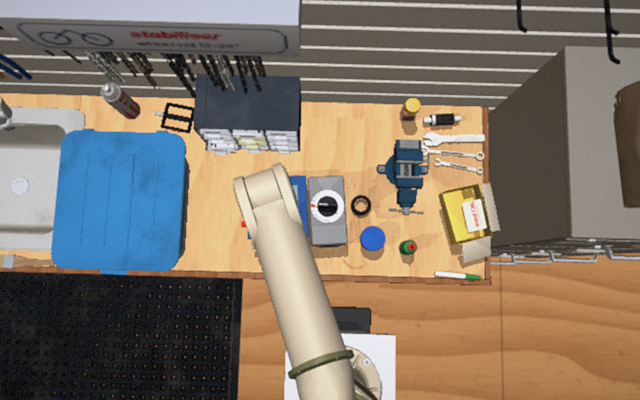

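```bash
python3 -c "
from plant import arm
print(arm.finish_job())"
```

```text
the job is handed in; nothing more can be done
None
```

I set the timer knob first with the lid shut, then lifted the lid to the vent mark. The job was handed in at about 9.2 s with the gripper still holding the bar. The result gives no verdict.

- **Timer:** I turned the knob about 1.09 rad clockwise. From above, the pointer measured 1.661 rad and the red mark 1.666 rad, and the picture shows them in line.
- **Lid:** After a last trim of 1 mm, the tool position put the lid at about 0.48 rad. The red head of the vent mark measured 0.48 ± 0.01 rad.
    - The lid's left edge also sat where it should against that head in the side view (−1.4 px seen, −1.35 px expected).
    - The earlier lid estimates, taken just before the trim, were 0.485–0.495 rad from the camera and 0.491 rad from the tool position.
- **Not checked directly:** I never saw the yellow needle on the vent mark. The lid hides it from the side camera and the arm hides it from the top camera. The lid reading therefore assumes the needle lies level with the hinge when the lid is shut.
- **Other items:** In the last top picture, the tub, tape roll and bottle showed no visible movement. I compared them by eye only. The highest wrist force I read was about 10 N.

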